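Open the sprung lid of the bar cabinet without letting it fly up

ROBOT

A 6-joint arm with a two-finger parallel gripper is mounted at the origin on the work surface. World frame = base frame: x ahead of the robot, y to its left, z up, the work surface at z = 0. Lengths are in mm, angles in degrees, forces in N, time in s.
With the tool pointing down it reaches from about 300 to 850 mm from the base axis. Payload 4.2 kg.
Tool frame: the origin (TCP) lies at the very end of the fingers, on their centre line; the grasp point (between the pads) lies 19 mm behind it; z points along the fingers, y is the direction in which the jaws open and shut (so a half turn about z gives the same grasp; the last joint's range is limited). The gripper opens to 91 mm and grips with 3 to 60 N. Pads are 32 mm wide; open, the fingers measure 118 mm over their backs; the gripper's body (76 mm by 178 mm) begins 60 mm behind the grasp point.
Start: joints at [69.729, 18.312, 89.639, -0, 72.044, -1.146], TCP at [188.395, 543.282, 174.176] pointing down, gripper open.
Joint ranges: [-177.97, 177.97], [-48.28, 115.42], [12.27, 149.76], [-77.06, 257.06], [2.81, 150.46], [-146.56, 146.56]. Speed limits (degrees/s): [147.25, 147.25, 180, 180, 180, 180].

INTERFACE

Orientations are given as [roll, pitch, yaw] about the fixed x, y, z axes, in that order (R = Rz(yaw) Ry(pitch) Rx(roll)).
In Python, from workcell import env gives the robot as it stands. The module is installed in compiled form; this text tells all that it offers.
- The arm moves only by the tool arm_command, never from a script. Its argument "targets" is a list of rows, each a list of 5 numbers: the closure, from 0 (fully open) to 1 (shut), then the shift along the tool's x, y, z each as a share of 50 cm, from -1 to 1, then the turn about the tool's z as a share of pi/4 rad, from -1 to 1. A call has 1 to 8 rows; each row is the pose to reach, as a shift and turn from the pose measured when the call began, along the tool's axes at that moment; what a row does not reach only later rows make up. A row lasts 1/12 s, in which the tool goes at most 41.7 mm and 7.16 degrees, less where a joint would pass 70% of its speed; a pose out of reach is approached as far as the arm can. A call with a number of a shift or a turn outside -1 to 1 is refused whole. A call with a gripper value outside its range is refused whole. The fingers move at their own pace and stop on an object; "squeeze" is the grip in N (left out, the last holds). Time passes only in rows, so rows that repeat a pose let the fingers close. It gives the time, the measured TCP pose, the force and the opening at its end, in the units of the state.
- env.state(): the state, without advancing time (a new reading comes with each control period).
- env.grab_frame(name): name is "scene" or "top"; returns the picture (480x640x3 uint8, red, green, blue); there is no depth.
- env.camera_params(name): a dict with "camera_matrix" (3x3 intrinsics, pixels), "R" (3x3) and "t" (3): a world point X has camera coordinates R X + t. Camera axes: x right, y down, z forward; pixel columns grow to the right and rows downward; lengths in mm; the calibration is good to about 2 mm. A picture is of the moment at which its call begins. camera_params takes no time and is no camera call.
- env.job_done(): hands the job in, once; it reports no verdict.
The state is a dict: "time_s": time; "qpos": joint angles; "qvel": joint speeds; "effort": joint torques, N m; "ee_pos": TCP position; "ee_rot": TCP orientation; "force": force on the tool from outside, world axes, zero at the start; "torque": the same for the moment, N m; "gripper_width": finger opening in mm.
Only numpy, scipy, OpenCV 4.12 (cv2) and the standard library are available. Lean on these libraries where they do the work, as an engineer would, in place of code of your own. Each camera call takes 0.05 s, during which the arm holds its last target.

TASK

Get at the bottle stoppers in the tall pine mini cabinet: press the brass button catch at the front of its top and steady the sprung lid with the fingers as it comes up, so that it rises slowly instead of snapping open. Leave the lid fully open, and keep the lid of the lower, smaller keepsake box shut.

Things in the scene. Friction and masses are not known exactly. Their poses are not given: they have to be found in the camera images.
- cabinet_button (a point): Top centre of the tall cabinet's catch, a brass bar 14 mm (x) by 44 mm (y) in the top's front ledge; x to the rear hinge, z up. Top 159 mm above sideboard, 9 mm above the lid. Goes down 7 mm (2 to 5 N), frees the lid at about 4.5 mm, springs back. The lid's front edge is 9.5 mm behind this point (+x): closed fingertips set across bar and lid edge press the bar and are there to stop the lid.
- cabinet_hinge (a point): Middle of the hinge axis of the tall cabinet's lid, at its rear, level with the shut lid's top, 150 mm above the sideboard; x to the rear, y along the hinge, z up. Fixed pine cabinet 160 deep, 170 wide, 150 tall. Lid 170 wide, 12 thick, front edge 130 mm from the axis: at lid angle a its upper front edge is at x = -130 cos a, z = 130 sin a mm from here.
- cabinet_lid (a joint): Angle of the tall cabinet's lid: 0 shut and latched, 1.2 rad (69 degrees) fully open at its stop. A spring lifts it with about 0.5 N at the front edge: let go, it snaps up in about 0.3 s; held back from above at its front edge it follows the fingers up and round, and it stays open by itself.
- keepsake_lid (a joint): Angle of the lid of the low keepsake box, same pine and same kind of catch, 120 mm deep, 110 wide, 75 tall: 0 shut, as it must stay. It stands beside the cabinet, on either side.
Not all that is in view belongs to the job. Leave any purple look-alike of the part that bears cabinet_button alone.

How it is judged (in metres and radians):
At the end, for the whole second after the job is handed in: The cabinet's lid stands open at 1.02 rad or more (within 10 degrees of its stop) and at rest, and the keepsake box's lid is shut (under 0.08 rad) (value of joint cabinet_lid above 1.02 rad and velocity of joint cabinet_lid below 0.1 rad/s and value of joint keepsake_lid below 0.08 rad); the robot touches nothing.
It fails at once if the cabinet's lid flies up (faster than 3.5 rad/s) (velocity of joint cabinet_lid above 3.5 rad/s).
It fails at once if the keepsake box's lid comes open (0.08 rad or more) (value of joint keepsake_lid above 0.08 rad).
It also fails if it takes over 38 s, if anything falls off the work surface, if the arm or the gripper's body presses on something with over 40 N, if the wrist force passes 120 N, or if a joint passes its speed limit or range.

## Working session

There is one attempt and no reset: what is moved stays moved. The work goes in short steps, Python scripts to look and compute and a tool call to move; the robot and the scene stay as the last step left them, time stands still between calls to the robot, and variables do not carry over. Pictures are saved under pics/ and viewed, and the job is handed in when it is done.

Besides the shell and the picture viewer there is one more tool, called after ">>>" in YAML: its name, and indented under it one key for each argument. arm_command: Moves the arm, as the interface text tells. Shift numbers are shares of 50 cm and turn numbers shares of pi/4 rad, none past 1 either way. Its arguments: {"type":"object","properties":{"targets":{"type":"array"},"squeeze":{"type":"number"}},"required":["targets"]}

```bash
mkdir -p pics
python3 - <<'E'
from workcell import env
import cv2
for n in("scene","top"):
    cv2.imwrite(f"pics/{n}0.png",env.grab_frame(n)[:,:,::-1]); p=env.camera_params(n); print(n,p)
print(env.state())
E
```

```text
scene {'camera_matrix': array([[502.89701027,   0.        , 320.23292922],
       [  0.        , 502.89701027, 245.04404795],
       [  0.        ,   0.        ,   1.        ]]), 'R': array([[ 0.78484748,  0.61958057, -0.01159076],
       [ 0.37490577, -0.48963484, -0.78721242],
       [-0.49341676,  0.61349624, -0.616573  ]]), 't': array([-374.24236978, -108.27768596, 1146.95319449])}
top {'camera_matrix': array([[600.966243  ,   0.        , 308.61662916],
       [  0.        , 600.966243  , 242.24818858],
       [  0.        ,   0.        ,   1.        ]]), 'R': array([[-0.01730201, -0.99971945, -0.01617608],
       [-0.99540372,  0.01874692, -0.09391474],
       [ 0.09419165,  0.01447682, -0.99544882]]), 't': array([  13.67160146,  479.61070287, 1156.31782814])}
{'time_s': 0.1, 'qpos': array([ 6.97269952e+01,  1.83480713e+01,  8.96977923e+01, -1.67463368e-03,
        7.20433862e+01, -1.14407464e+00]), 'qvel': array([ 0.05818958, -0.00412829, -0.27701493, -0.02836749,  0.04609961,
        0.06054781]), 'effort': array([-3.43269330e-04, -4.13332629e+01, -2.32511812e+01,  7.28770229e-02,
        4.21249657e-02, -7.64107676e-05]), 'ee_pos': array([188.24406281, 542.78713697, 173.41446407]), 'ee_rot': array([-1.79910736e+02, -1.90070673e-04,  1.60871587e+02]), 'force': array([-0.10171975, -0.56468785,  0.24312699]), 'torque': array([0.01328741, 0.01436059, 0.03686008]), 'gripper_width': 91.31229414353322}
```

View pics/scene0.png

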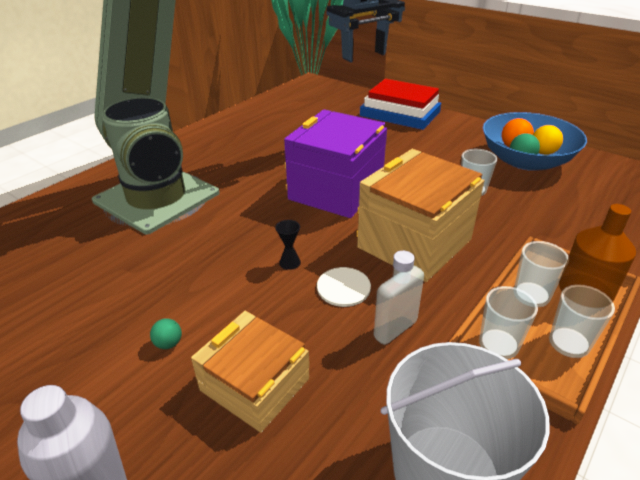

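View pics/top0.png

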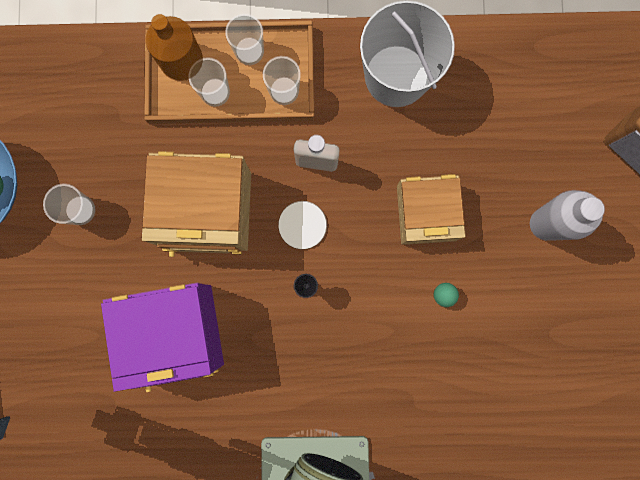

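The candidates are the pine tall cabinet at top (195,200), the purple look-alike at (160,335) and the low pine keepsake box at (432,210). The pine tall one with its brass catch at about (189,234) fits the description. I'll confirm it in an enlarged crop.

Run:
```python
import cv2
a=cv2.imread("pics/top0.png")[140:270,130:260]; b=cv2.imread("pics/scene0.png")[140:280,350:490]
cv2.imwrite("pics/c_top.png",cv2.resize(a,(585,585),interpolation=cv2.INTER_CUBIC))
cv2.imwrite("pics/c_sc.png",cv2.resize(b,(560,560),interpolation=cv2.INTER_CUBIC))
```

```text
(no output)
```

View pics/c_top.png

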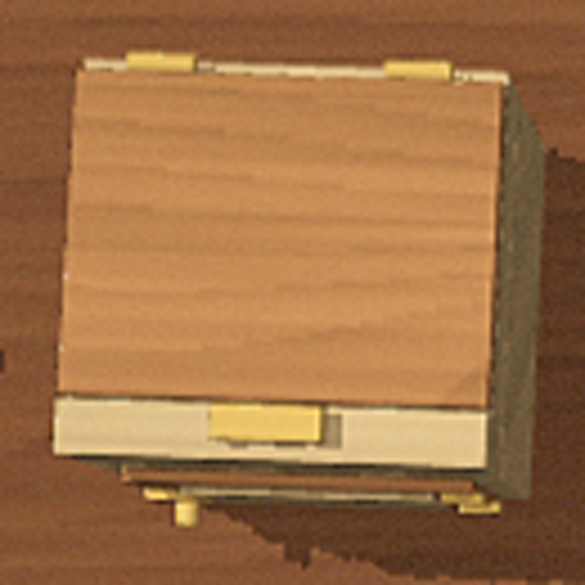

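View pics/c_sc.png

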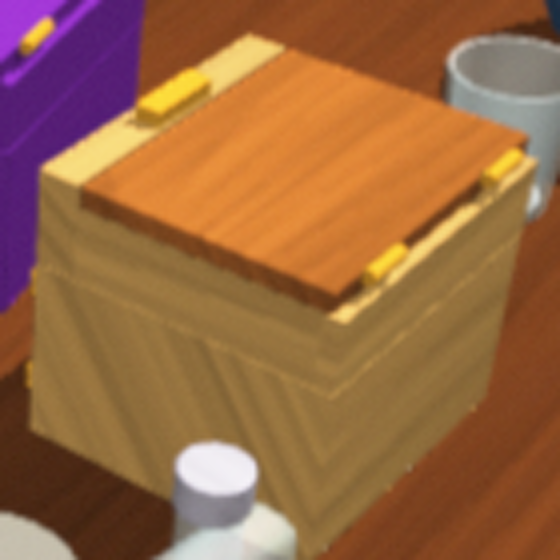

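The crop shows an orange pine lid on a tall pine body with the brass bar in the front ledge. In the crop the bar's centre is about (266,422), and the lid corners are (60,394), (487,408), (503,82) and (80,70).

```bash
cat > h.py <<'E'
from workcell import env
import numpy as np
def ray(n,uv,z):
    p=env.camera_params(n);K,R,t=p["camera_matrix"],np.array(p["R"]),np.array(p["t"])
    c=-R.T@t; d=R.T@np.linalg.solve(K,[uv[0],uv[1],1]); return c+d*(z-c[2])/d[2]
def proj(n,X):
    p=env.camera_params(n);x=p["camera_matrix"]@(np.array(p["R"])@np.array(X)+np.array(p["t"])); return x[:2]/x[2]
E
python3 - <<'E'
from h import *
T=lambda u,v:((u+.5)/4.5-.5+130,(v+.5)/4.5-.5+140)
S=lambda u,v:((u+.5)/4-.5+350,(v+.5)/4-.5+140)
for nm,c,z in[("FL",(60,394),150),("FR",(487,408),150),("RR",(503,82),150),("RL",(80,70),150),("btn",(266,422),159),("b1",(210,405),159),("b2",(322,405),159),("b3",(322,442),159),("b4",(210,438),159)]:
    print("top",nm,ray("top",T(*c),z).round(1))
for nm,c,z in[("btn",(173,92),159),("FR",(82,193),150),("FL",(284,47),150),("RL",(528,133),150),("RR",(333,296),150)]:
    print("sc",nm,ray("scene",S(*c),z).round(1))
E
```

```text
top FL [499.9 294.4 150. ]
top FR [491.2 127.1 150. ]
top RR [620.5 119.9 150. ]
top RL [628.9 287.6 150. ]
top btn [486.3 211.6 159. ]
top b1 [493.4 233.4 159. ]
top b2 [492.5 189.9 159. ]
top b3 [478.1 189.9 159. ]
top b4 [480.5 233.3 159. ]
sc btn [486.4 209.4 159. ]
sc FR [494.7 122.  150. ]
sc FL [497.7 295.4 150. ]
sc RL [628.  288.7 150. ]
sc RR [620.5 117.5 150. ]
```

```bash
cat >> h.py <<'E'
from scipy.spatial.transform import Rotation as Ro
def row(X,yaw=177.0):
    s=env.state(); R=Ro.from_euler("xyz",s["ee_rot"],degrees=True).as_matrix()
    d=R.T@(np.array(X)-s["ee_pos"])/500
    dy=(yaw-s["ee_rot"][2]+180)%360-180
    return [float(v) for v in d.round(4)]+[round(float(-dy/45),4)]
E
python3 - <<'E'
from h import *
print(row((188,543,260)),row((493,211,260)))
E
```

```text
[0.0006, -0.0, -0.1732, -0.3584] [-0.7933, -0.4275, -0.1725, -0.3584]
```

>>> arm_command:
  targets:
    - [1,0,0,-0.173,-0.358]
    - [1,0,0,-0.173,-0.358]
    - [1,-0.2,-0.107,-0.173,-0.358]
    - [1,-0.793,-0.427,-0.173,-0.358]
    - [1,-0.793,-0.427,-0.173,-0.358]
    - [1,-0.793,-0.427,-0.173,-0.358]
    - [1,-0.793,-0.427,-0.173,-0.358]
    - [1,-0.793,-0.427,-0.173,-0.358]
  squeeze: 20

```text
time_s: 0.77
ee_pos: [358.2, 357.1, 259.1]
ee_rot: [-179.9, -0.0, 177.0]
force: [0.0, 0.7, 0.1]
gripper_width: 40.7
```

Run:
```python
from h import *
s=env.state();print(s["time_s"],s["ee_pos"],s["ee_rot"],s["gripper_width"],s["force"])
print(row((493,211,200)))
```

```text
0.7667 [358.15658122 357.05599097 259.07424085] [-1.79892063e+02 -4.34677712e-02  1.77012060e+02] 40.655151991103445 [0.02583711 0.74645175 0.13691991]
[-0.2846, -0.2774, 0.1185, 0.0003]
```

>>> arm_command:
  targets:
    - [1,-0.285,-0.277,0,0]
    - [1,-0.285,-0.277,0,0]
    - [1,-0.285,-0.277,0,0]
    - [1,-0.285,-0.277,0,0]
    - [1,-0.285,-0.277,0.05,0]
    - [1,-0.285,-0.277,0.118,0]
    - [1,-0.285,-0.277,0.118,0]
    - [1,-0.285,-0.277,0.118,0]

```text
time_s: 1.43
ee_pos: [491.8, 210.6, 198.8]
ee_rot: [-179.8, -0.3, 177.0]
force: [0.2, 0.6, 0.4]
gripper_width: 0.4
```

Run:
```python
from h import *
import cv2
for n in("scene","top"):
    f=env.grab_frame(n)[:,:,::-1]; f=f[100:280,330:510] if n=="scene" else f[110:290,110:290]
    cv2.imwrite(f"pics/{n}1.png",cv2.resize(f,(576,576),interpolation=cv2.INTER_CUBIC))
s=env.state();print(s["time_s"],s["ee_pos"],s["ee_rot"],s["gripper_width"],s["force"])
print(row((493,211,165)))
```

```text
1.5333 [493.55950801 212.28927202 201.86021654] [-1.79961886e+02  6.26607635e-02  1.77075972e+02] 0.41225008404243907 [ 0.34869577 -0.37552945  0.38344079]
[0.0011, -0.0026, 0.0737, 0.0017]
```

View pics/scene1.png

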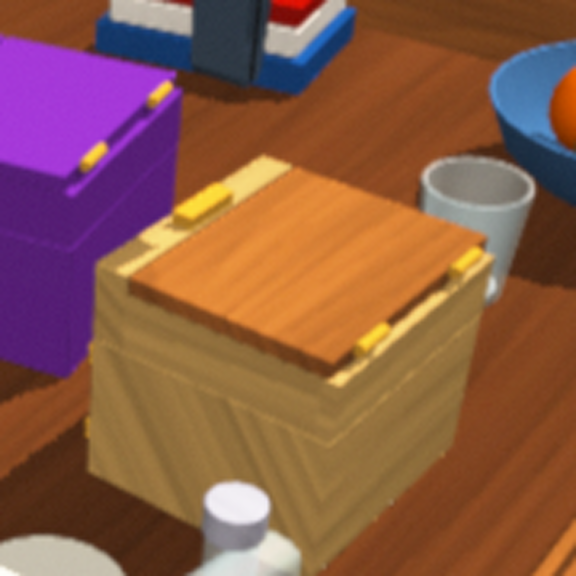

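View pics/top1.png

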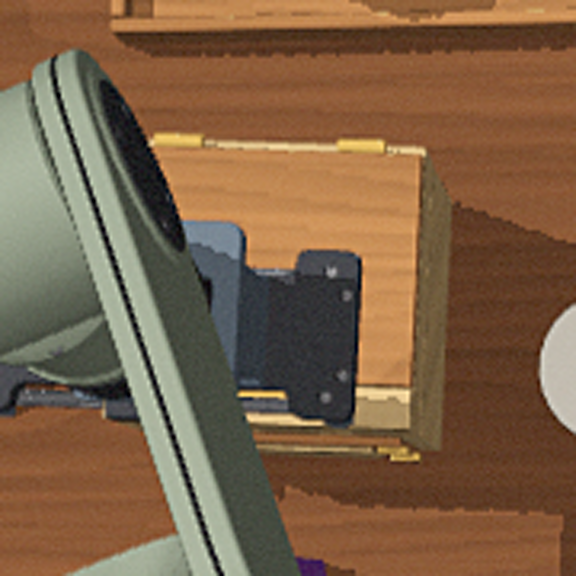

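Run:
```python
from h import *
import cv2
X=env.state()["ee_pos"];print(X,proj("scene",X),proj("scene",(486.3,211,159)))
f=env.grab_frame("scene")[:,:,::-1]
cv2.imwrite("pics/scene2.png",cv2.resize(f[60:240,300:480],(576,576),interpolation=cv2.INTER_CUBIC))
```

```text
[493.55950801 212.28927202 201.86021654] [398.95146581 142.11359687] [393.28538047 162.27938509]
```

View pics/scene2.png

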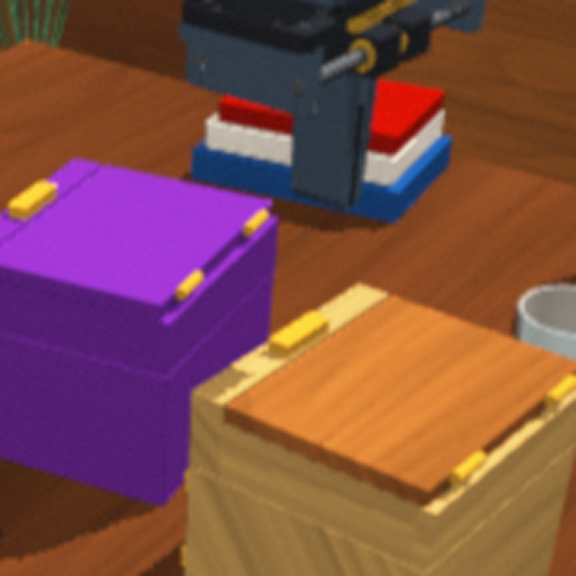

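Run:
```python
from h import *
import cv2
f=env.grab_frame("scene")[:,:,::-1];g=env.grab_frame("top")[:,:,::-1]
print(env.state()["ee_pos"], env.state()["qpos"])
for z in(200,220,240):print(z,ray("scene",(403,122),z))
cv2.imwrite("pics/scene3.png",f);cv2.imwrite("pics/top3.png",g)
```

```text
[493.74118126 212.50841273 202.26624883] [ 2.21137082e+01  1.38779519e+01  9.18216839e+01 -7.78584574e-02
  7.41708609e+01 -6.49737115e+01]
200 [453.12083705 294.25577933 200.        ]
220 [474.53447526 255.0297008  220.        ]
240 [495.94811348 215.80362226 240.        ]
```

View pics/scene3.png

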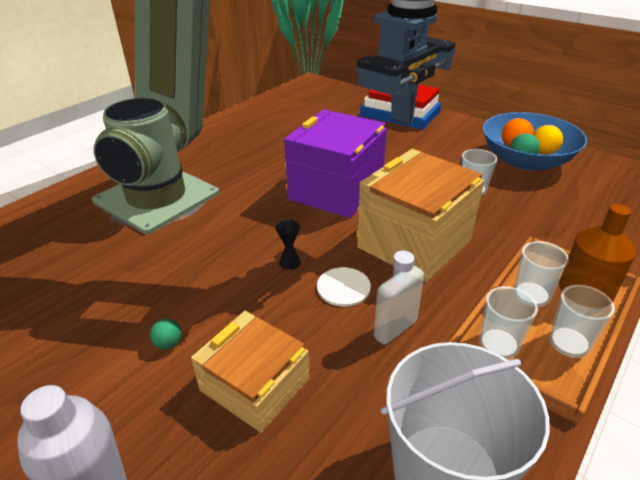

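View pics/top3.png

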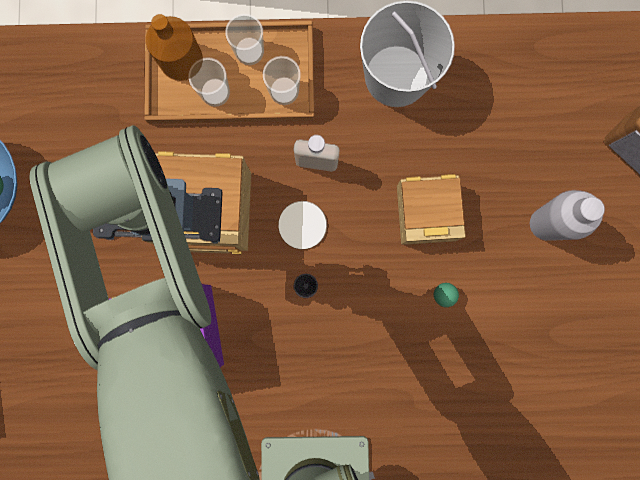

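```bash
python3 - <<'E'
from h import *
print([ray("scene",p,0).round(0) for p in((147,228),(218,190),(95,198))])
print([ray("top",p,0).round(0) for p in((262,438),(368,437))])
X=np.array((188.2,542.8,173.4))
for z in (0,30,40,50):
  for w in(-52,52): print(z,w,proj("scene",X+[w*.327,w*.945,z]).round(0))
for z in(281,300,320,340): print(z,proj("top",(493.7-4.7-38,123,z)).round(0),proj("top",(493.7-4.7+38,123,z)).round(0))
E
python3 - <<'E'
import cv2
f=cv2.imread("pics/scene0.png")[0:100,300:430];cv2.imwrite("pics/c0.png",cv2.resize(f,(780,600),interpolation=cv2.INTER_CUBIC))
E
```

```text
[array([ 82., -86.,   0.]), array([ 89., 108.,   0.]), array([-110.,  -86.,    0.])]
[array([102., 102.,   0.]), array([ 101., -103.,    0.])]
0 -52 [346.  76.]
0 52 [379.  68.]
30 -52 [346.  64.]
30 52 [379.  56.]
40 -52 [346.  60.]
40 52 [380.  52.]
50 -52 [346.  56.]
50 52 [380.  48.]
281 [229. 247.] [229. 198.]
300 [227. 245.] [227. 195.]
320 [225. 244.] [225. 193.]
340 [223. 243.] [223. 191.]
```

View pics/c0.png

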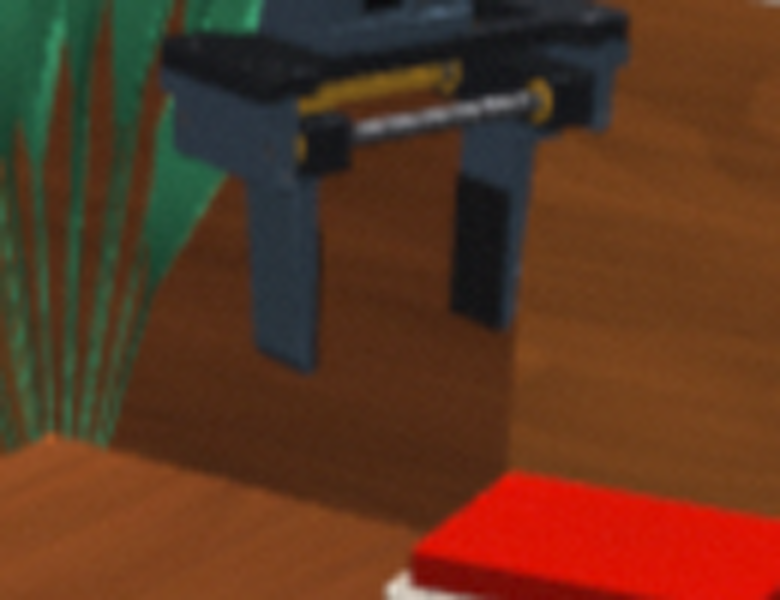

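The rendered fingertips project as if they were about 38 mm above the reported TCP, and this was also true at the start pose. I'll descend carefully, checking both images and force, and not rely on the reported z.

Run:
```python
from h import *
print(row((491.5,211,165)),env.state()["force"])
```

```text
[0.0045, -0.0032, 0.0745, 0.0024] [-0.75102261 -0.0475213   0.69090903]
```

>>> arm_command:
  targets:
    - [1,0.0045,-0.003,0.02,0.0024]
    - [1,0.0045,-0.003,0.04,0.0024]
    - [1,0.0045,-0.003,0.06,0.0024]
    - [1,0.0045,-0.003,0.07,0.0024]
    - [1,0.0045,-0.003,0.0745,0.0024]
    - [1,0.0045,-0.003,0.0745,0.0024]

```text
time_s: 2.18
ee_pos: [491.0, 210.9, 164.0]
ee_rot: [-179.9, 0.0, 177.0]
force: [0.1, 0.6, -0.3]
gripper_width: 0.3
```

Run:
```python
from h import *
import cv2
f=env.grab_frame("scene")[:,:,::-1];s=env.state();print(s["ee_pos"],s["force"],s["ee_rot"])
cv2.imwrite("pics/scene4.png",cv2.resize(f[90:210,340:460],(600,600),interpolation=cv2.INTER_CUBIC))
```

```text
[491.3967243  211.03784068 164.57089892] [ 0.43779222 -0.29017531 -0.23932185] [-1.79966014e+02  1.03723657e-01  1.77000476e+02]
```

View pics/scene4.png

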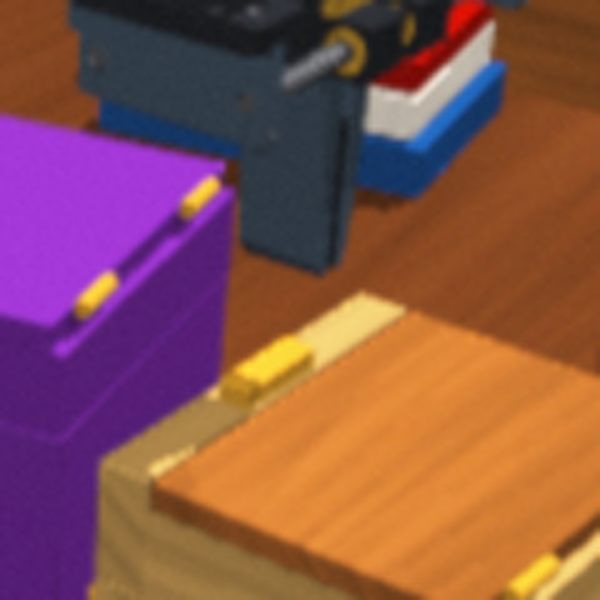

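Run:
```python
from h import *
for z in(195,200,205,210):print(ray("scene",(399.3,141.5),z))
X=np.array([491.4,211,0])
for z in (195,202,208):
  print(z,[tuple(((proj("scene",X+[a,b,z])-[340,90])*5).round()) for a,b in((-16,-13.5),(16,-13.5),(16,13.5))])
```

```text
[486.06605039 226.96679001 195.        ]
[490.9663345  218.07241641 200.        ]
[495.86661861 209.17804281 205.        ]
[500.76690272 200.28366921 210.        ]
195 [(np.float64(229.0), np.float64(279.0)), (np.float64(305.0), np.float64(304.0)), (np.float64(344.0), np.float64(276.0))]
202 [(np.float64(230.0), np.float64(261.0)), (np.float64(307.0), np.float64(286.0)), (np.float64(345.0), np.float64(258.0))]
208 [(np.float64(231.0), np.float64(246.0)), (np.float64(308.0), np.float64(271.0)), (np.float64(347.0), np.float64(243.0))]
```

Run:
```python
from h import *
for z in(195,200,203,206,209):print(ray("scene",(396.7,142.3),z), ray("scene",(340+48.4,90+49.6),z)[:2], ray("scene",(405,145),z)[:2])
```

```text
[483.94822126 221.32913656 195.        ] [465.92981592 221.51820927] [501.6219758  221.14368038]
[488.8735622  212.50146416 200.        ] [471.06833941 212.68829988] [506.33821188 212.31820219]
[491.82876677 207.20486073 203.        ] [474.1514535  207.39035425] [509.16795354 207.02291527]
[494.78397134 201.90825729 206.        ] [477.2345676  202.09240862] [511.99769519 201.72762835]
[497.7391759  196.61165385 209.        ] [480.31768169 196.79446298] [514.82743685 196.43234143]
```

>>> arm_command:
  targets:
    - [1,0,0,0.01,0]
    - [1,0,0,0.02,0]
    - [1,0,0,0.03,0]
    - [1,0,0,0.04,0]
    - [1,0,0,0.05,0]
    - [1,0,0,0.06,0]
    - [1,0,0,0.064,0]
    - [1,0,0,0.064,0]

```text
time_s: 2.9
ee_pos: [491.0, 210.9, 131.9]
ee_rot: [-179.9, 0.0, 177.0]
force: [-0.9, 0.3, 0.3]
gripper_width: 0.7
```

Run:
```python
from h import *
import cv2
f=env.grab_frame("scene")[:,:,::-1];s=env.state();print(s["ee_pos"],s["force"],s["ee_rot"])
cv2.imwrite("pics/scene5.png",cv2.resize(f[90:210,340:460],(600,600),interpolation=cv2.INTER_CUBIC))
```

```text
[491.3362937  210.97617233 132.30605748] [0.20901989 0.74523854 0.03191418] [-1.79954672e+02  7.69114300e-02  1.76996729e+02]
```

View pics/scene5.png

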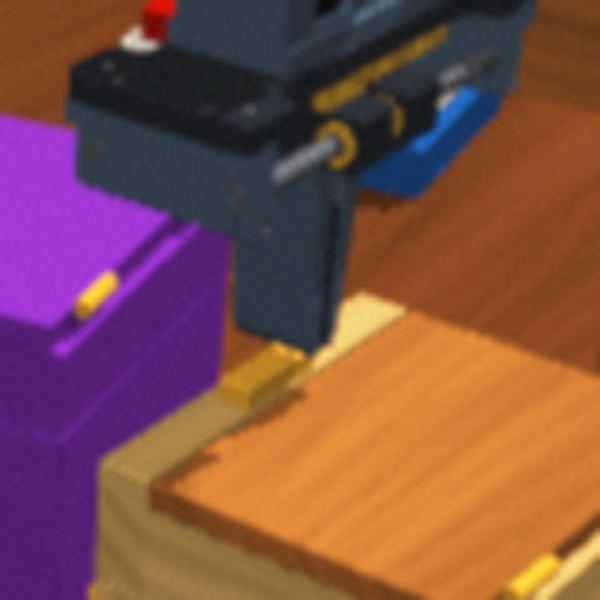

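>>> arm_command:
  targets:
    - [1,0,0,0.004,0]
    - [1,0,0,0.008,0]
    - [1,0,0,0.012,0]
    - [1,0,0,0.016,0]
    - [1,0,0,0.018,0]
    - [1,0,0,0.018,0]

```text
time_s: 3.45
ee_pos: [491.2, 210.9, 123.0]
ee_rot: [-179.9, 0.0, 177.0]
force: [0.0, -0.6, 0.3]
gripper_width: 0.3
```

Run:
```python
from h import *
import cv2
f=env.grab_frame("scene")[:,:,::-1];s=env.state();print(s["ee_pos"],s["force"],s["ee_rot"])
cv2.imwrite("pics/scene6.png",cv2.resize(f[90:210,340:460],(600,600),interpolation=cv2.INTER_CUBIC))
```

```text
[491.28740368 210.94838307 123.19921815] [ 0.13692742  0.22108751 -0.09948247] [-1.79949170e+02  6.66140513e-02  1.76998835e+02]
```

View pics/scene6.png

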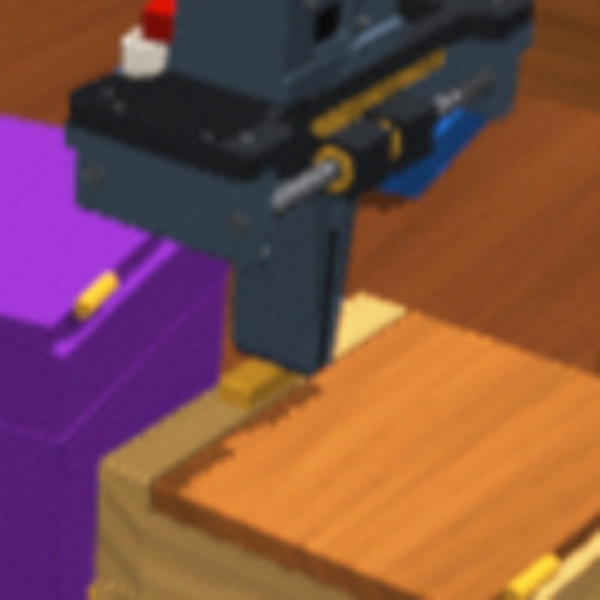

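Run:
```python
from h import *
for z in(160,163,166):print(ray("scene",(405,164.2),z),ray("scene",(387.2,160),z))
```

```text
[508.29027505 216.19107834 160.        ] [473.48029016 210.02927344 160.        ]
[510.85986693 211.33327094 163.        ] [476.27809183 205.21186204 163.        ]
[513.42945882 206.47546354 166.        ] [479.07589349 200.39445064 166.        ]
```

>>> arm_command:
  targets:
    - [1,0,0,0.002,0]
    - [1,0,0,0.004,0]
    - [1,0,0,0.005,0]
    - [1,0,0,0.006,0]
    - [1,0,0,0.006,0]

```text
time_s: 3.92
ee_pos: [491.2, 210.9, 120.1]
ee_rot: [-179.9, 0.1, 177.0]
force: [-0.2, -0.5, 0.5]
gripper_width: 0.2
```

>>> arm_command:
  targets:
    - [1,0,0,0.002,0]
    - [1,0,0,0.004,0]
    - [1,0,0,0.006,0]
    - [1,0,0,0.006,0]

```text
time_s: 4.25
ee_pos: [491.4, 211.0, 117.3]
ee_rot: [-180.0, 0.1, 177.0]
force: [-0.8, -0.3, 2.9]
gripper_width: 0.3
```

Run:
```python
from h import *
import cv2
f=env.grab_frame("scene")[:,:,::-1];s=env.state();print(s["ee_pos"],s["force"],s["ee_rot"])
cv2.imwrite("pics/scene7.png",cv2.resize(f[90:210,340:460],(600,600),interpolation=cv2.INTER_CUBIC))
```

```text
[491.39221385 210.99294895 117.28049766] [-0.13934488  0.41129691  2.60979561] [-1.79957947e+02  8.11317380e-02  1.76998674e+02]
```

View pics/scene7.png

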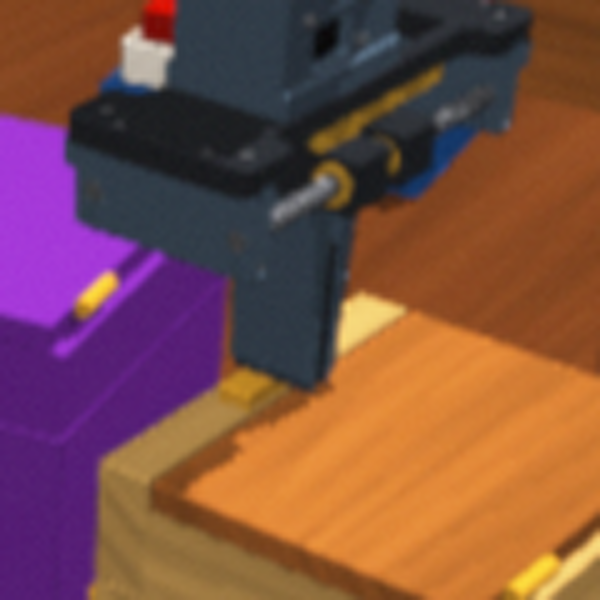

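>>> arm_command:
  targets:
    - [1,0,0,0.002,0]
    - [1,0,0,0.004,0]
    - [1,0,0,0.006,0]
    - [1,0,0,0.008,0]
    - [1,0,0,0.009,0]
    - [1,0,0,0.009,0]

```text
time_s: 4.8
ee_pos: [491.4, 211.0, 112.9]
ee_rot: [-180.0, 0.1, 177.0]
force: [-1.4, 0.4, 5.6]
gripper_width: 0.6
```

Run:
```python
from h import *
import cv2
f=env.grab_frame("scene")[:,:,::-1];s=env.state();print(s["ee_pos"],s["force"],s["ee_rot"])
cv2.imwrite("pics/scene8.png",cv2.resize(f[90:210,340:460],(600,600),interpolation=cv2.INTER_CUBIC))
```

```text
[491.41702459 210.97324661 112.90606886] [-1.06231088  0.05547566  5.52052925] [-1.79957409e+02  8.78589229e-02  1.76999749e+02]
```

View pics/scene8.png

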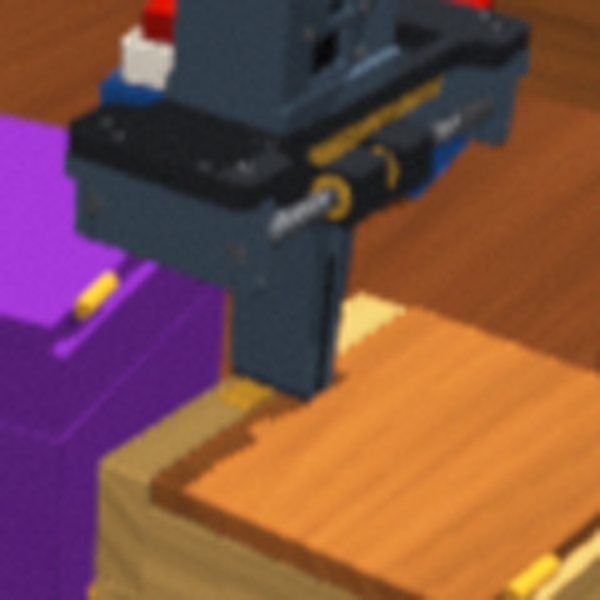

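Run:
```python
import cv2,numpy as np
a=cv2.imread("pics/scene7.png")[380:600,130:500];b=cv2.imread("pics/scene8.png")[380:600,130:500]
cv2.imwrite("pics/cmp.png",cv2.resize(np.vstack([a,b]),None,fx=1.35,fy=1.35))
```

```text
(no output)
```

View pics/cmp.png

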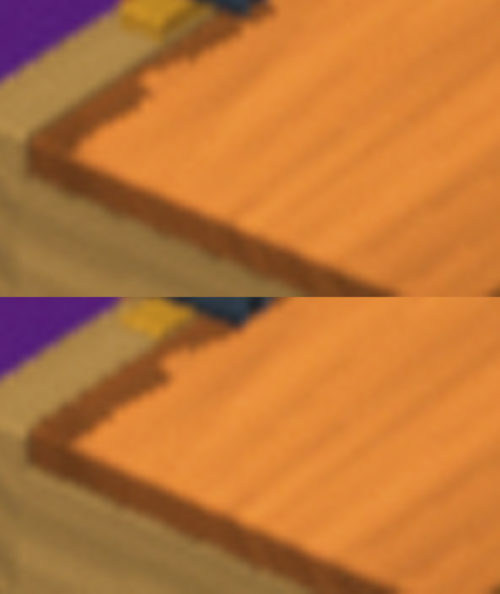

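>>> arm_command:
  targets:
    - [1,0,0,-0.0065,0]
    - [1,-0.0007,0,-0.013,0]
    - [1,-0.0012,0,-0.0195,0]
    - [1,-0.002,0,-0.026,0]
    - [1,-0.0028,0,-0.0324,0]
    - [1,-0.0039,0,-0.0388,0]
    - [1,-0.0051,0,-0.0452,0]
    - [1,-0.0065,0,-0.0515,0]

```text
time_s: 5.52
ee_pos: [494.7, 210.8, 138.9]
ee_rot: [-180.0, 0.1, 177.0]
force: [0.0, 0.1, 1.0]
gripper_width: 0.5
```

Run:
```python
from h import *
import cv2
f=env.grab_frame("scene")[:,:,::-1];s=env.state();print(s["ee_pos"],s["force"],s["ee_rot"])
cv2.imwrite("pics/scene9.png",cv2.resize(f[60:220,340:500],(600,600),interpolation=cv2.INTER_CUBIC))
```

```text
[495.25192927 210.9698427  139.59381933] [-0.01364471  0.32213413  0.99095216] [-1.79986842e+02  1.61082298e-01  1.76998553e+02]
```

View pics/scene9.png

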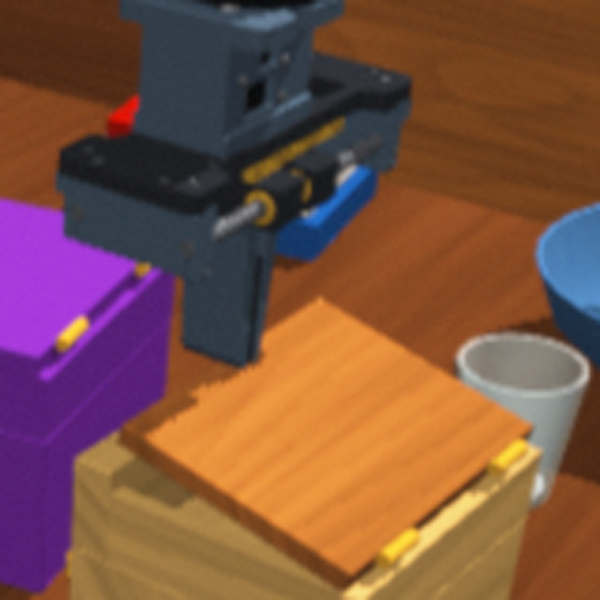

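>>> arm_command:
  targets:
    - [1,-0.0024,0,-0.0096,0]
    - [1,-0.0062,0,-0.022,0]
    - [1,-0.0106,0,-0.0342,0]
    - [1,-0.0156,0,-0.0462,0]
    - [1,-0.0212,0,-0.058,0]
    - [1,-0.0274,0,-0.0694,0]
    - [1,-0.0342,0,-0.0806,0]
    - [1,-0.0414,0,-0.0912,0]

```text
time_s: 6.23
ee_pos: [516.2, 209.9, 185.9]
ee_rot: [-180.0, 0.2, 177.0]
force: [-0.6, -0.0, 1.2]
gripper_width: 0.3
```

Run:
```python
from h import *
import cv2
f=env.grab_frame("scene")[:,:,::-1];s=env.state();print(s["ee_pos"],s["force"],s["ee_rot"])
cv2.imwrite("pics/scene10.png",cv2.resize(f[40:220,330:510],(600,600),interpolation=cv2.INTER_CUBIC))
a=np.arcsin((s["ee_pos"][2]-109.7)/130);print(a)
for b in np.minimum(a+.05*np.arange(1,17),1.22): print(round(b,3),(-130*(np.cos(a)-np.cos(b))/500).round(4),(-130*(np.sin(b)-np.sin(a))/500).round(4))
```

```text
[517.49309829 210.08192234 186.95636592] [1.15246267 1.2501999  1.70900928] [179.96374154   0.3141712  176.98639438]
0.6363697914551341
0.686 -0.008 -0.0103
0.736 -0.0165 -0.0201
0.786 -0.0254 -0.0295
0.836 -0.0349 -0.0385
0.886 -0.0447 -0.0469
0.936 -0.055 -0.0549
0.986 -0.0657 -0.0623
1.036 -0.0767 -0.0692
1.086 -0.088 -0.0756
1.136 -0.0997 -0.0813
1.186 -0.1116 -0.0865
1.22 -0.1198 -0.0897
1.22 -0.1198 -0.0897
1.22 -0.1198 -0.0897
1.22 -0.1198 -0.0897
1.22 -0.1198 -0.0897
```

View pics/scene10.png

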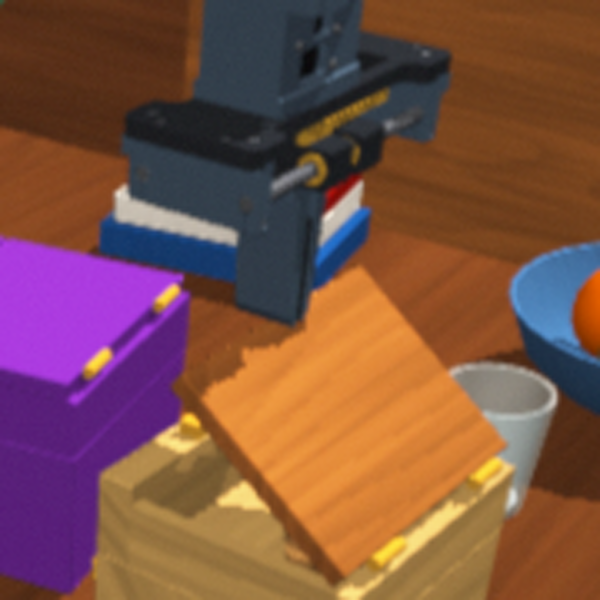

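>>> arm_command:
  targets:
    - [1,-0.008,0,-0.0103,0]
    - [1,-0.0165,0,-0.0201,0]
    - [1,-0.0254,0,-0.0295,0]
    - [1,-0.0349,0,-0.0385,0]
    - [1,-0.0447,0,-0.0469,0]
    - [1,-0.055,0,-0.0549,0]
    - [1,-0.0657,0,-0.0623,0]
    - [1,-0.0767,0,-0.0692,0]

```text
time_s: 6.95
ee_pos: [556.2, 208.0, 222.2]
ee_rot: [180.0, 0.3, 177.0]
force: [0.8, 0.4, 1.9]
gripper_width: 0.1
```

Run:
```python
from h import *
import cv2
f=env.grab_frame("scene")[:,:,::-1];s=env.state();print(s["ee_pos"],s["force"],s["ee_rot"])
cv2.imwrite("pics/scene11.png",cv2.resize(f[40:220,330:510],(600,600),interpolation=cv2.INTER_CUBIC))
a=np.arcsin((s["ee_pos"][2]-109.7)/130);print(a)
for b in a+.04*np.arange(1,9): print(round(b,3),(-130*(np.cos(a)-np.cos(b))/500).round(4),(-130*(np.sin(b)-np.sin(a))/500).round(4))
```

```text
[557.66258016 207.96002582 222.80149043] [ 0.83184687 -0.93312324  2.24992013] [179.9446537    0.45372783 176.96787224]
1.0552255738051868
1.095 -0.0091 -0.0049
1.135 -0.0185 -0.0095
1.175 -0.028 -0.0137
1.215 -0.0377 -0.0175
1.255 -0.0475 -0.021
1.295 -0.0574 -0.024
1.335 -0.0675 -0.0266
1.375 -0.0777 -0.0288
```

View pics/scene11.png

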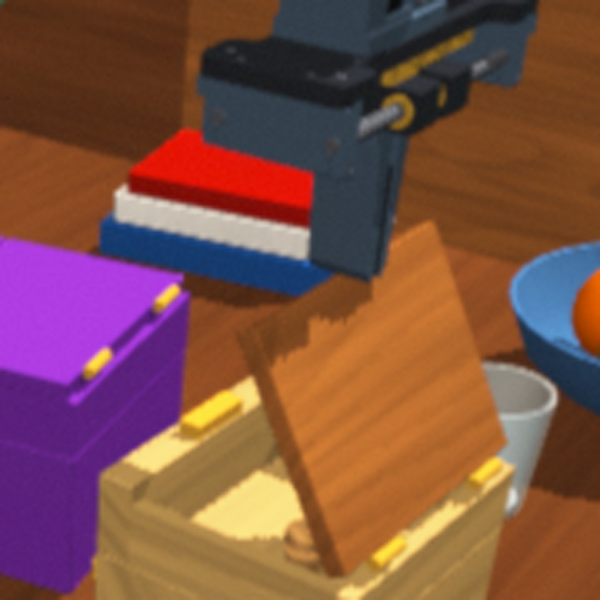

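>>> arm_command:
  targets:
    - [1,-0.0091,0,-0.0049,0]
    - [1,-0.0185,0,-0.0095,0]
    - [1,-0.026,0,-0.013,0]
    - [1,-0.03,0,-0.0165,0]
    - [1,-0.032,0,-0.022,0]
    - [1,-0.032,0,-0.03,0]
    - [1,-0.032,0,-0.04,0]
    - [1,-0.032,0,-0.06,0]

```text
time_s: 7.67
ee_pos: [572.6, 207.0, 252.5]
ee_rot: [180.0, 0.3, 177.0]
force: [0.6, -0.4, -0.6]
gripper_width: 0.2
```

>>> arm_command:
  targets:
    - [1,0,0,-0.06,0]
    - [1,0,0,-0.1,0]
    - [1,0.05,0,-0.1,0]
    - [1,0.15,0,-0.1,0]
    - [1,0.2,0,-0.1,0]
    - [1,0.2,0,-0.1,0]
    - [1,0.2,0,-0.1,0]
    - [1,0.2,0,-0.1,0]

```text
time_s: 8.33
ee_pos: [473.2, 212.5, 302.9]
ee_rot: [179.9, 0.4, 177.0]
force: [-0.2, -0.0, -0.6]
gripper_width: 0.2
```

Run:
```python
from h import *
import cv2
f=env.grab_frame("scene")[:,:,::-1];s=env.state();print(s["time_s"],s["ee_pos"],s["force"],s["qvel"])
cv2.imwrite("pics/scene12.png",f)
cv2.imwrite("pics/scene12c.png",cv2.resize(f[40:220,330:510],(600,600),interpolation=cv2.INTER_CUBIC))
```

```text
8.3833 [473.48907818 212.44313283 302.39335536] [-0.04874833 -1.0299185  -0.34544904] [-0.29687147  1.00876009 -0.13230351  0.0417219   0.12592289  0.05579059]
```

View pics/scene12.png

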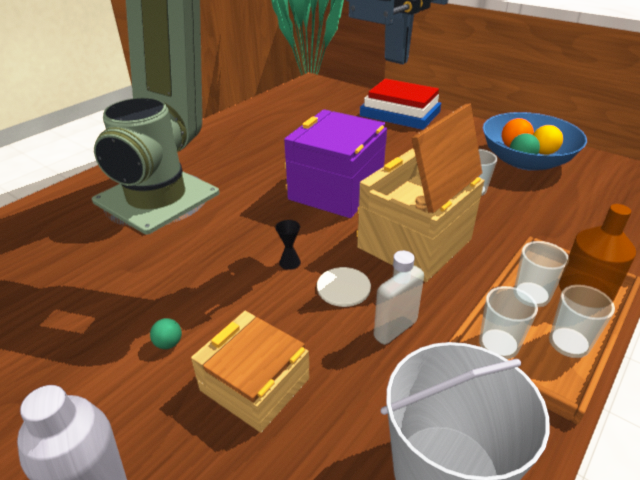

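View pics/scene12c.png

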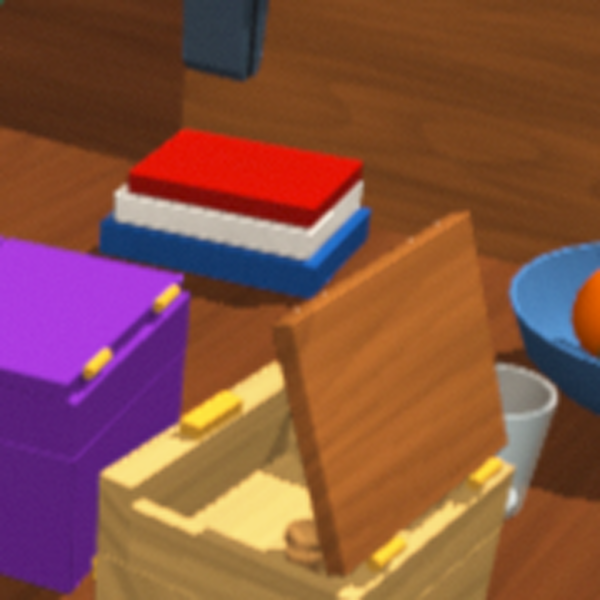

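Run:
```python
from h import *
ux=np.array([.9986,-.052,0]);uy=np.array([.052,.9986,0]);H=np.array([625,204,150])
for a in(1.0,1.1,1.2):
  print(a,[((proj("scene",H-ux*130*np.cos(a)+uy*s+[0,0,130*np.sin(a)])-[330,40])*600/180).round() for s in(-85,85)])
s=env.state();print(s["qvel"],s["force"]);env.job_done()
```

```text
1.0 [array([245., 331.]), array([425., 220.])]
1.1 [array([266., 325.]), array([446., 214.])]
1.2 [array([289., 322.]), array([468., 210.])]
[-0.29687147  1.00876009 -0.13230351  0.0417219   0.12592289  0.05579059] [-0.04874833 -1.0299185  -0.34544904]
the job is handed in; nothing more can be done
```

I pressed the pine cabinet's brass catch with closed fingertips set across the bar and the lid edge. The fingers then stayed on the lid's front edge as it rose at about 0.3 to 0.6 rad/s, and I withdrew and handed the job in at about 8.4 s.

**Final picture:**
- **Cabinet lid:** its corners, at crop pixels (290,325) and (468,212), match a 1.2 rad opening, predicted at (289,322) and (468,210).
- **Keepsake box and purple look-alike:** both lids look shut and were not touched.
- **Gripper:** it is well clear of everything, with force readings at noise level, about 1 N or less.

**What disagreed:** the fingertips in the images sat about 38 to 40 mm higher than the reported TCP. I therefore went by the images and the contact force: contact came at a reported z of about 119 mm, where 159 mm was expected. Peak press force was about 5.6 N.

**Not checked:** I estimated lid speed from finger motion and pictures and did not measure it directly. I took no second picture to confirm the lid was at rest.

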